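# Stack the foil-roll fittings on the changing post

## Robot

A 7-joint arm with a two-finger parallel gripper is mounted at the origin on the work surface. World frame = base frame: x ahead of the robot, y to its left, z up, the work surface at z = 0. Lengths are in mm, angles in rad, forces in N, time in s.
With the tool pointing down it reaches from about 350 to 900 mm from the base axis. Payload 19.9 kg.
Tool frame: the origin (TCP) lies midway between the tips of the shut fingers; the grasp point (between the pads) lies 19 mm behind it (robot.grip_point_offset is the distance from the TCP to the grasp point, in mm); z points along the fingers, y is the line along which they close (so a half turn about z gives the same grasp; the last joint's range is limited). The gripper opens to 85 mm and grips with 20 to 120 N. Pads are 22 mm wide; open, the fingers measure 114 mm over their backs; the gripper's body (76 mm by 85 mm) begins 54 mm behind the grasp point. The pads swing forward as they close: fully open they stand 13 mm farther back than shut.
Start: joints at [1.242, 0.417, -0.01, 1.614, 0.005, 1.111, -0.053], TCP at [177.397, -599.276, 231.26] pointing down, gripper open.
Joint ranges: [-2.81, 2.81], [-0.39, 2.02], [-1.27, 1.25], [0.06, 2.57], [-1.19, 4.33], [0.19, 2], [-2.82, 2.82]. Speed limits (rad/s): [1.89, 1.89, 2.39, 2.39, 3.01, 3.01, 3.01].

## Interface

Orientations are given as a rotation vector (axis times angle).
In Python, from station import robot gives the robot as it stands. The module is installed in compiled form; this text tells all that it offers.
- The arm moves only by the shell command python3 -m crank 'ROWS' [OPENING] [FORCE]. ROWS is JSON, a list that holds one entry, the list of rows, each a list of 6 numbers: the shift along the world's x, y, z normalised to -1 to 1, where 1 is 30 cm, then the turn, a rotation vector about the world's x, y, z normalised to -1 to 1, where 1 is 90 degrees. In form: [[[x, y, z, wx, wy, wz], ...]]. A call has 1 to 10 rows; each row shifts and turns the commanded pose from where the row before left it; what a row does not reach is not made up. A row lasts 1/8 s, in which the tool goes at most 62.5 mm and 10.7 degrees, less where a joint would pass 70% of its speed; a pose out of reach is approached as far as the arm can. A call with a number of a shift or a turn outside -1 to 1 is refused whole. A call with a gripper value outside its range is refused whole. OPENING is the opening, from 0 (shut) to 1 (fully open), set as the call begins (- or left out, the last holds). The fingers move at their own pace and stop on an object; FORCE is the grip in N (left out, the last holds). Time passes only in rows, so rows that do not move let the fingers close. It gives the time, the measured TCP pose, the force, the opening and the grip force at its end, in the units of the state.
- robot.get_state(): the state, without advancing time (a new reading comes with each control period).
- robot.capture(name): name is "scene" or "side" or "wrist"; returns a dict with "pixels" (384x512x3 uint8, blue, green, red), "z_map" (384x512 float32, mm along the optical axis (not along the pixel's ray), 0 where there is no reading), "fov_y" (degrees; the focal length in pixels is half the picture's height over the tangent of half this angle, whatever the lens; pixels are square), "cx", "cy" (the principal point, pixels), "dist" ([k1, k2, p1, p2, k3] as OpenCV has them; the pictures are not rectified), "origin" and "rotation" of the camera in the world. Camera axes: x right, y up, looking along -z (the intrinsics and any distortion apply to the point x, -y, -z); pixel columns grow to the right and rows downward; lengths in mm; the calibration is good to about 2 mm. A picture is of the moment at which its call begins.
- robot.close_job(): hands the job in; it is judged then, once.
The state is a dict: "clock": time; "joint_pos": joint angles; "qd": joint speeds; "joint_torque": joint torques, N m; "position": TCP position; "ee_rot": TCP orientation; "wrist_force": force on the tool from outside, world axes, zero at the start; "wrist_torque": the same for the moment, N m; "grip_width": opening from 0.0 (shut) to 1.0 (fully open); "finger_force": force on a finger pad.
Only numpy, scipy, OpenCV 4.12 (cv2) and the standard library are available. Lean on these libraries where they do the work, as an engineer would, in place of code of your own. Each camera call takes 0.05 s, during which the arm holds its last target. There are 200 camera calls.

## Task

Get the press's foil-roll fittings ready on the changing post: thread the plain spacer on first, then the flat washer on top of it, then the stepped bushing on top with its thick end down, as it lies now. Each must go down over the post and lie flat before the next one follows; leave the finished stack standing by itself.

Things in the scene. Friction and masses are not known exactly. Their poses are not given: they have to be found in the camera images.
- post_seat (a point): The changing post: a black square iron foot (90 x 90 mm, 12 mm high, fixed to the bench) with an upright plain steel stud in its middle. The stud is 14 mm in diameter, stands 60 mm above the foot's top and tapers to 7 mm over its last 10 mm. This point is on the stud's axis at the top face of the foot, where the lowest part comes to rest; z is up along the stud.
- spacer_mid (a point): The spacer: a plain steel tube standing on its end, 50 mm outside diameter, 34 mm bore (so 10 mm of play all round on the stud), 30 mm high, about 0.25 kg; plain straight sides. This point is at its centre, 15 mm above its underside; z is its axis.
- washer_mid (a point): The washer: a flat steel ring lying flat, 60 mm outside diameter, 34 mm bore, 14 mm thick, about 0.21 kg: the widest and lowest of the three. Grip it across its outside with the fingertips close to the bench. This point is at its centre, 7 mm above its underside; z is its axis. A similar steel end cap lies in the same row (60 mm, a blunt solid cone, no hole): not wanted.
- bushing_mid (a point): The bushing: a stepped steel sleeve standing thick end down, 38 mm high: the lower 20 mm is 54 mm in outside diameter, the upper 18 mm is a thin-walled nose of 42 mm; the bore is 34 mm right through; about 0.27 kg. Grip it across the thick lower part. This point is at its centre, 19 mm above its underside; z is its axis, pointing to the nose.
There are look-alikes about, which are no part of the job. What is shaped like the part that bears spacer_mid but blue or purple is not meant. What is shaped like the part that bears washer_mid but blue is not meant.

How it is judged (in metres and radians):
On the way, in this order (a step that is already met when the one before it is completed fails the run):
1. the spacer is on the post, flat on the foot (horizontal distance between spacer_mid and post_seat below 0.013 m and z of spacer_mid in the frame of post_seat below 0.019 m and angle between spacer_mid's own z axis and vertical below 0.17 rad), for 0.2 s.
2. the washer is on the post, flat on the spacer (horizontal distance between each of spacer_mid, washer_mid and post_seat below 0.013 m and z of spacer_mid in the frame of post_seat below 0.019 m and z of washer_mid in the frame of post_seat below 0.041 m and angle between washer_mid's own z axis and vertical below 0.17 rad), for 0.2 s.
At the end, for the whole second after the job is handed in: All three parts are threaded on the post (each centre within 13 mm of the stud's axis, which the bore allows) and lie flat within 10 degrees: the spacer on the foot, the washer on the spacer and the bushing, thick end down, on the washer, each within 4 mm of its seated height (all of step 2 and angle between each of spacer_mid, bushing_mid's own z axis and vertical below 0.17 rad and z of washer_mid in the frame of post_seat above 0.033 m and horizontal distance between bushing_mid and post_seat below 0.013 m and z of bushing_mid in the frame of post_seat between 0.059 and 0.067 m); the robot touches nothing.
It also fails if it takes over 64 s, if anything falls off the work surface, if the arm or the gripper's body presses on something with over 40 N, if the wrist force passes 120 N, or if a joint passes its speed limit or range.

## Working session

There is one attempt and no reset: what is moved stays moved. The work goes in short steps, Python scripts to look and compute and a shell command to move; the robot and the scene stay as the last step left them, time stands still between calls to the robot, and variables do not carry over. Pictures are saved under pics/ and viewed, at most 10 in all, crops included, and the job is handed in when it is done.

```bash
mkdir -p pics; cat > h.py <<'E'
import numpy as np, cv2
from station import robot
def cap(n):
    c=robot.capture(n); f=192/np.tan(np.radians(c["fov_y"])/2)
    c["K"]=np.array([[f,0,c["cx"]],[0,f,c["cy"]],[0,0,1.]]); c["R"]=np.array(c["rotation"]); c["o"]=np.array(c["origin"],float); return c
def pts(c,uv,z=None):
    uv=np.asarray(uv,float).reshape(-1,1,2)
    n=cv2.undistortPoints(uv,c["K"],np.array(c["dist"],float)).reshape(-1,2)
    d=np.c_[n[:,0],-n[:,1],-np.ones(len(n))]
    if z is None:
        i=uv.reshape(-1,2).round().astype(int); s=c["z_map"][i[:,1],i[:,0]][:,None]
        return c["o"]+(d*s)@c["R"].T
    w=d@c["R"].T; return c["o"]+w*((z-c["o"][2])/w[:,2])[:,None]
E
python3 - <<'E'
from h import *
ims=[]
for n in ("scene","side"):
    c=cap(n); cv2.imwrite(f"pics/{n}1.png",cv2.resize(c["pixels"],(800,600)));print(n,c["o"],c["R"].round(3).tolist(),c["fov_y"],c["dist"])
print(robot.get_state())
E
```

```text
scene [ 829.75661587 -594.34532223  651.54000361] [0.806, 0.206, 0.456] 56.608896400655766 [-0.08392609  0.          0.          0.          0.        ]
side [-24.5334747  741.77237809 604.02618353] [0.416, -1.266, -2.237] 49.97281524221248 [-0.10613539  0.          0.          0.          0.        ]
{'clock': 0.1, 'joint_pos': array([ 1.2414597 ,  0.41790351, -0.0103534 ,  1.61410152,  0.00473183,
        1.1107123 , -0.0530114 ]), 'qd': array([ 7.23117123e-04, -2.33191368e-03, -6.76575406e-04,  2.93359085e-05,
        4.16583370e-04,  5.46010455e-04,  7.35679398e-04]), 'joint_torque': array([ 2.24036572e-03, -8.65823650e+01,  6.80209436e-01, -4.35638344e+01,
        1.92293309e-02,  4.76650850e-03,  6.73530394e-05]), 'position': array([ 177.34743278, -598.9859022 ,  230.73457335]), 'ee_rot': array([-3.10803981e+00, -4.50507963e-01,  3.93046387e-04]), 'wrist_force': array([-0.37434549, -0.00962216, -0.13712457]), 'wrist_torque': array([-0.05698456,  0.01926964, -0.01266437]), 'finger_force': 0.0, 'grip_width': 0.9985694673317831}
```

Rotation is a rotation vector; I'll convert it.

```bash
sed -i 's/c\["R"\]=np.array(c\["rotation"\])/c["R"]=cv2.Rodrigues(np.array(c["rotation"],float))[0]/' h.py
```

```text
(no output)
```

View pics/scene1.png

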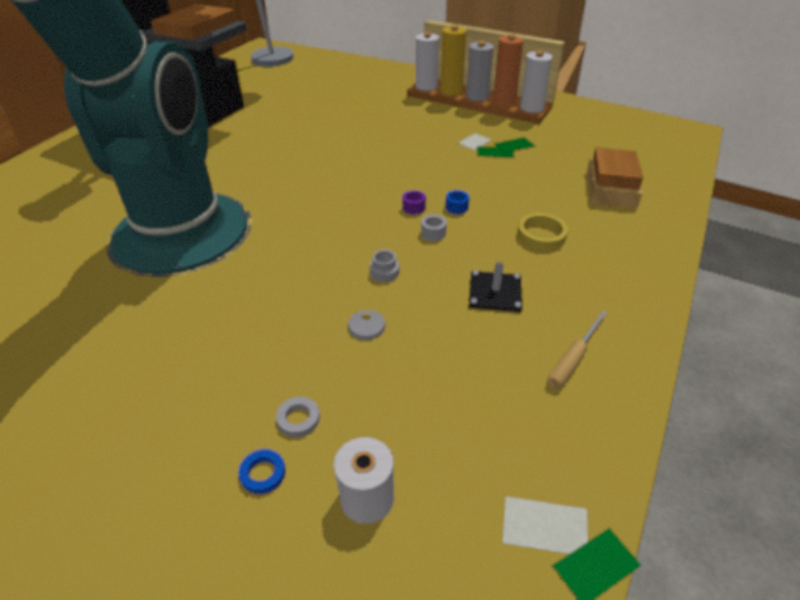

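View pics/side1.png

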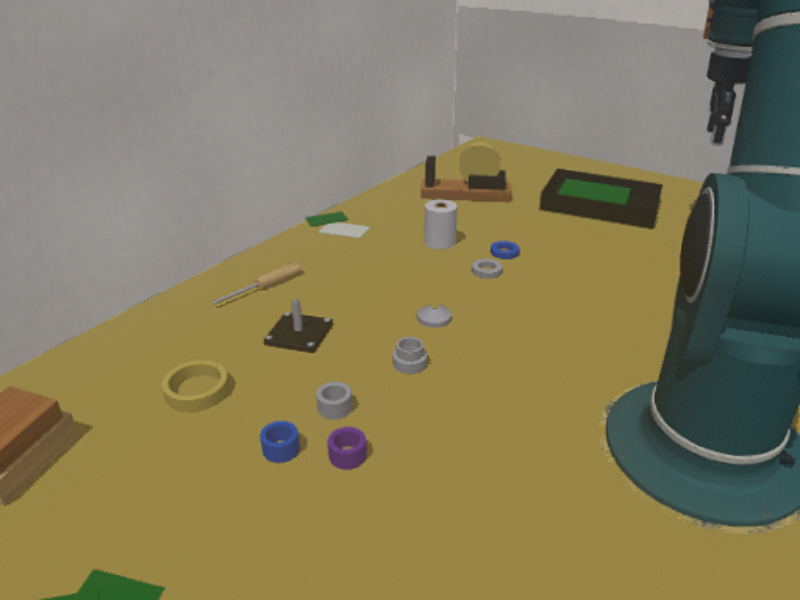

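The scene view (800x600) shows these things:
- **Spacer candidates:** grey tube (433,228), purple (414,202), blue (457,201).
- **Washer candidates:** grey ring (298,416), blue ring (262,470), grey cap (366,324). The large yellow ring (542,232) and the roll (364,480) are no match.
- **Others:** bushing (384,265), post (496,285).

By the description I choose the grey tube, the grey ring and the stepped sleeve. The side view agrees: spacer (334,400), bushing (410,355), cap (434,316), washer (487,268), post (297,325).

```bash
cat > m.py <<'E'
from h import *
S={"scene":dict(spacer=(433,226,30),bushing=(384,260,38),cap=(366,324,14),washer=(298,416,14),post=(496,285,12)),
   "side":dict(spacer=(334,396,30),bushing=(410,350,38),cap=(434,316,14),washer=(487,268,14),post=(297,325,12))}
for n in S:
    c=cap(n); vv,uu=np.mgrid[0:384,0:512]; uv=np.c_[uu.ravel(),vv.ravel()]
    P=pts(c,uv); P[c["z_map"].ravel()==0]=1e6
    sat=cv2.cvtColor(c["pixels"],cv2.COLOR_BGR2HSV)[...,1].ravel()
    for k,(u,v,h) in S[n].items():
        s=pts(c,[[u*.64,v*.64]],h)[0]
        near=np.hypot(*(P-s)[:,:2].T)<(75 if k=="post" else 50)
        q=P[near&(abs(P[:,2]-h)<4)&(P[:,2]>5)]
        if k!="post": 
            (x,y),r=cv2.minEnclosingCircle(q[:,:2].astype(np.float32)); print(n,k,s.round(),"c",round(x),round(y),"r",round(r,1),"z",q[:,2].mean().round(1),"hi",P[near][:,2].max().round(),len(q))
        else:
            q=q[cv2.cvtColor(c["pixels"],cv2.COLOR_BGR2HSV)[...,2].ravel()[near&(abs(P[:,2]-h)<4)&(P[:,2]>5)]<90]
            print(n,k,s.round(),cv2.minAreaRect(q[:,:2].astype(np.float32)),"z",q[:,2].mean(),len(q)); t=P[near&(P[:,2]>25)&(P[:,2]<100)]; print("stud",t.mean(0),t[:,2].max(),len(t))
    if n=="scene":
        cv2.imwrite("pics/crop1.png",cv2.resize(c["pixels"][110:310,140:350],(800,600)))
E
python3 m.py
```

```text
scene spacer [468. 206.  30.] c 463 219 r 24.9 z 28.6 hi 31.0 82
scene bushing [441.  64.  38.] c 435 72 r 22.1 z 36.4 hi 40.0 64
scene cap [480. -67.  14.] c 475 -61 r 28.9 z 13.6 hi 24.0 184
scene washer [ 487. -265.   14.] c 483 -262 r 30.8 z 13.8 hi 17.0 355
scene post [631. 121.  12.] ((632.3367309570312, 111.95059967041016), (87.36912536621094, 92.11634826660156), 19.402851104736328) z 10.993955567068754 626
stud [633.34143361 109.5320162   48.76629363] 71.35267070176462 76
side spacer [455. 231.  30.] c 463 226 r 25.9 z 28.8 hi 31.0 170
side bushing [425.  89.  38.] c 435 77 r 21.8 z 36.5 hi 39.0 85
side cap [467. -44.  14.] c 475 -56 r 29.1 z 13.9 hi 26.0 127
side washer [ 477. -248.   14.] c 485 -258 r 33.1 z 13.4 hi 17.0 121
side post [641. 110.  12.] ((632.2899780273438, 116.44915771484375), (89.08863830566406, 92.51168060302734), 20.835874557495117) z 11.333825702056467 574
stud [630.88530332 119.63818748  48.85481413] 71.37911498728374 87
```

View pics/crop1.png

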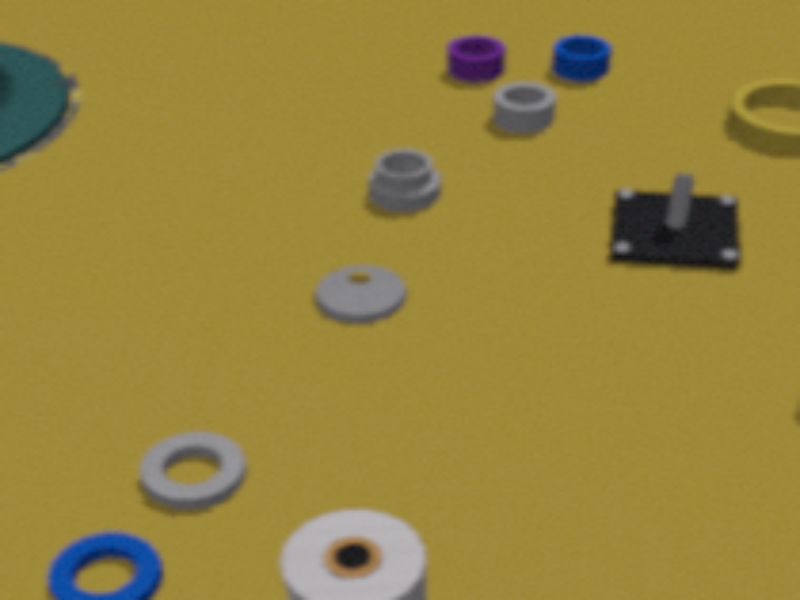

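The crop confirms it: open grey ring at (192,470), cap with no through-hole at (360,292), grey tube (523,108), stepped bushing (403,180), stud (680,200). The sizes and heights fit the description. I'm moving towards the spacer and turning the closing line to world x, clear of the blue and purple tubes.

```bash
python3 -m crank '[[[0.12,0.17,0,0,0,0.0817],[0.12,0.17,0,0,0,0.0817],[0.12,0.17,0,0,0,0.0817],[0.12,0.17,0,0,0,0.0817],[0.12,0.17,0,0,0,0.0817],[0.12,0.17,0,0,0,0.0817],[0.12,0.17,0,0,0,0.0817],[0.12,0.17,0,0,0,0.0817],[0.12,0.17,0,0,0,0.0817],[0.12,0.17,0,0,0,0.0817]]]' 1 40
python3 -m crank '[[[-0.05,0.2,0,0,0,0],[-0.05,0.2,0,0,0,0],[-0.05,0.2,0,0,0,0],[-0.05,0.2,0,0,0,0],[-0.05,0.2,0,0,0,0],[0,0,0,0,0,0],[0,0,0,0,0,0]]]'
cat > w.py <<'E'
from h import *
import sys
def circ(c,name,seed,h,R):
    vv,uu=np.mgrid[0:384,0:512]; P=pts(c,np.c_[uu.ravel(),vv.ravel()]); P[c["z_map"].ravel()==0]=1e6
    q=P[(np.hypot(P[:,0]-seed[0],P[:,1]-seed[1])<R+25)&(abs(P[:,2]-h)<4)]
    if len(q)<20: print(name,"not seen",len(q)); return
    (x,y),r=cv2.minEnclosingCircle(q[:,:2].astype(np.float32)); print(name,round(x,1),round(y,1),"r",round(r,1),"z",q[:,2].mean().round(1),len(q))
if __name__=="__main__":
    c=cap("wrist"); cv2.imwrite(sys.argv[1],c["pixels"])
    for a in sys.argv[2:]:
        n,x,y,h,R=a.split(","); circ(c,n,(float(x),float(y)),float(h),float(R))
    s=robot.get_state(); print(s["clock"],s["position"].round(1),s["ee_rot"].round(3),c["o"].round())
E
python3 w.py pics/w1.png spacer,463,222,30,25
```

```text
clock: 1.45
position: [538.3, -87.7, 231.4]
ee_rot: [2.217, 2.226, 0.0]
wrist_force: [0.4, -0.5, 1.0]
grip_width: 0.998
finger_force: 0.0
clock: 2.33
position: [462.4, 210.4, 231.1]
ee_rot: [2.221, 2.222, -0.001]
wrist_force: [0.8, -1.1, 0.7]
grip_width: 1.002
finger_force: 0.0
spacer 463.3 224.6 r 24.8 z 30.7 1023
2.375 [462.7 209.8 231.1] [ 2.222e+00  2.220e+00 -1.000e-03] [463. 283. 375.]
```

View pics/w1.png

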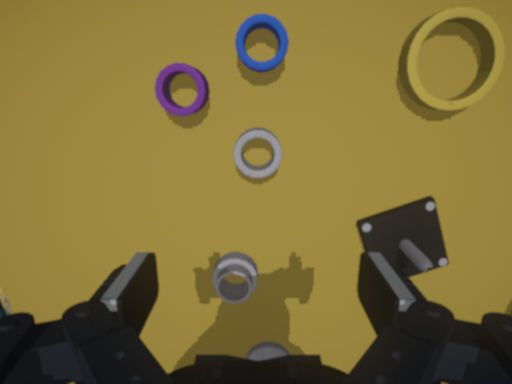

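The wrist view shows the grey spacer at (258,153), the purple tube at (181,88) and the blue at (262,42), both clear of the finger line along x. It also shows the bushing (235,277) and the post (403,240). The spacer measures (463, 224.6), radius 24.8, top at 30.7, which agrees with the first measurement. Going down to grip it.

```bash
python3 -m crank '[[[0,0.048,-0.1,0,0,0],[0,0,-0.2,0,0,0],[0,0,-0.2,0,0,0],[0,0,-0.15,0,0,0],[0,0,-0.07,0,0,0],[0,0,-0.03,0,0,0],[0,0,0,0,0,0]]]'
python3 -m crank '[[[0,0,0,0,0,0],[0,0,0,0,0,0],[0,0,0,0,0,0],[0,0,0,0,0,0],[0,0,0,0,0,0],[0,0,0,0,0,0]]]' 0 40
```

```text
clock: 3.25
position: [462.7, 224.5, 6.4]
ee_rot: [2.222, 2.221, -0.0]
wrist_force: [0.1, -0.4, 0.2]
grip_width: 0.998
finger_force: 0.0
clock: 4.0
position: [463.0, 225.2, 7.3]
ee_rot: [2.221, 2.221, 0.001]
wrist_force: [-3.4, -3.7, 14.8]
grip_width: 0.579
finger_force: 38.9
```

```bash
python3 -m crank '[[[0,0,0.03,0,0,0],[0,0,0.1,0,0,0],[0,0,0.15,0,0,0],[0,0,0.15,0,0,0],[0.1,-0.1,0.05,0,0,0],[0.2,-0.15,0,0,0,0],[0.1,-0.15,0,0,0,0],[0,0,0,0,0,0],[0,0,0,0,0,0]]]'
cat > post.py <<'E'
from h import *
import sys
c=cap("wrist"); cv2.imwrite(sys.argv[1],c["pixels"])
vv,uu=np.mgrid[0:384,0:512]; P=pts(c,np.c_[uu.ravel(),vv.ravel()]); P[c["z_map"].ravel()==0]=1e6
near=np.hypot(P[:,0]-632,P[:,1]-114)<75; V=c["pixels"].max(2).ravel()
f=P[near&(abs(P[:,2]-12)<3.5)&(V<90)]; t=P[near&(P[:,2]>70)&(P[:,2]<76)]; st=P[near&(P[:,2]>25)&(P[:,2]<62)]
print("foot",cv2.minAreaRect(f[:,:2].astype(np.float32)) if len(f)>5 else 0,len(f))
for n,q in(("tip",t),("stud",st)): print(n,len(q),q.mean(0).round(1) if len(q) else 0,np.ptp(q,axis=0).round(1) if len(q) else 0)
s=robot.get_state(); print(s["clock"],s["position"].round(1),s["grip_width"],s["wrist_force"].round(1))
E
python3 post.py pics/w2.png
```

```text
clock: 5.12
position: [572.0, 112.9, 150.5]
ee_rot: [-2.221, -2.222, 0.0]
wrist_force: [0.8, 0.6, -2.7]
grip_width: 0.573
finger_force: 42.6
foot ((633.951904296875, 116.370361328125), (88.40824890136719, 88.50728607177734), 20.107458114624023) 9151
tip 57 [633.3 117.6  71.7] [8.5 9.  3.6]
stud 284 [631.  120.2  44.7] [10.8 11.8 36.8]
5.175 [571.8 113.5 150.6] 0.5740747944663571 [-0.5  0.1 -3. ]
```

View pics/w2.png

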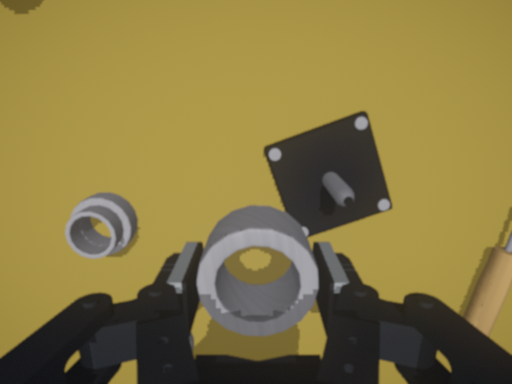

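The wrist view shows the spacer level in the pads at (258,265), the foot centred near (330,175) and the stud tip at (347,198). The post is at (633.5, 117): foot fit 88.4 square, tip at 72 mm. Threading the spacer on.

```bash
python3 -m crank '[[[0.1,0.006,0,0,0,0],[0.106,0.006,0,0,0,0],[0,0,0,0,0,0],[0,0,-0.13,0,0,0],[0,0,-0.12,0,0,0],[0,0,-0.1,0,0,0],[0,0,-0.06,0,0,0],[0,0,-0.022,0,0,0],[0,0,0,0,0,0]]]'
python3 -m crank '[[[0,0,0,0,0,0],[0,0,0,0,0,0]]]'
```

```text
clock: 6.3
position: [634.3, 116.6, 21.2]
ee_rot: [2.221, 2.222, 0.001]
wrist_force: [0.4, 0.6, -2.1]
grip_width: 0.573
finger_force: 42.7
clock: 6.55
position: [634.6, 116.3, 21.5]
ee_rot: [2.221, 2.221, 0.001]
wrist_force: [0.2, -1.3, -2.6]
grip_width: 0.571
finger_force: 42.7
```

```bash
python3 -m crank '[[[0,0,-0.005,0,0,0],[0,0,0,0,0,0]]]'
python3 -m crank '[[[0,0,0,0,0,0],[0,0,0,0,0,0],[0,0,0,0,0,0],[0,0,0,0,0,0],[0,0,0.1,0,0,0],[0,0,0.2,0,0,0],[0,0,0.2,0,0,0],[0,-0.15,0,0,0,0],[0,0,0,0,0,0]]]' 1
python3 w.py pics/w3.png spacer,633.5,117,42,25
```

```text
clock: 6.8
position: [634.4, 116.2, 19.5]
ee_rot: [2.221, 2.221, 0.0]
wrist_force: [-0.9, -0.8, 2.7]
grip_width: 0.573
finger_force: 43.2
clock: 7.92
position: [634.7, 67.1, 169.5]
ee_rot: [2.225, 2.215, -0.002]
wrist_force: [0.5, -0.6, -0.1]
grip_width: 0.997
finger_force: 0.0
spacer 635.4 115.1 r 24.8 z 42.9 1734
7.975 [634.3  69.3 169.2] [ 2.224e+00  2.218e+00 -1.000e-03] [636. 140. 313.]
```

The spacer is seated: top at 42.9 mm, 2–3 mm from the axis. Next is the washer.

```bash
python3 -m crank '[[[-0.083,-0.186,0.03,0,0,0],[-0.083,-0.186,0.03,0,0,0],[-0.083,-0.186,0.03,0,0,0],[-0.083,-0.186,0.03,0,0,0],[-0.083,-0.186,0.03,0,0,0],[-0.083,-0.186,0.03,0,0,0],[0,0,0,0,0,0],[0,0,0,0,0,0]]]'
python3 w.py pics/w4.png washer,484,-260,14,30
python3 - <<'E'
from h import *
c=cap("scene"); vv,uu=np.mgrid[0:384,0:512]; P=pts(c,np.c_[uu.ravel(),vv.ravel()])
b=P.reshape(384,512,3)[275:335,210:255].reshape(-1,3); b=b[b[:,2]>25]; print("roll",b.min(0).round(),b.max(0).round())
E
```

```text
clock: 8.98
position: [485.1, -262.6, 222.9]
ee_rot: [-2.22, -2.222, -0.001]
wrist_force: [1.1, 0.8, 0.6]
grip_width: 1.002
finger_force: 0.0
washer 485.5 -259.6 r 29.9 z 14.9 1712
9.025 [ 485.4 -262.1  222.9] [-2.218e+00 -2.224e+00 -1.000e-03] [ 486. -190.  367.]
roll [ 594. -594.   25.] [ 830. -286.  652.]
```

View pics/w4.png

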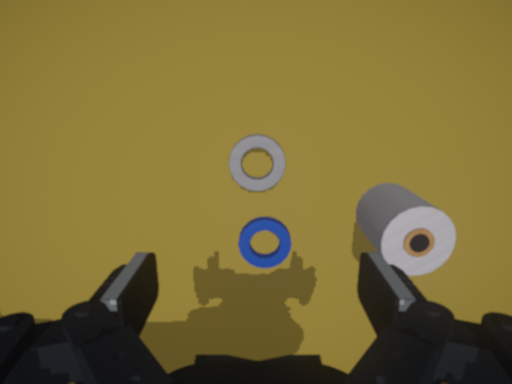

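The washer is at (258,163) in the wrist view and measures (485.5, -259.6), radius 29.9, top at 14.9. The blue ring (265,242) and the roll (410,230, x > 594) are both clear of the fingers.

```bash
python3 -m crank '[[[0,0.008,-0.1,0,0,0],[0,0,-0.2,0,0,0],[0,0,-0.2,0,0,0],[0,0,-0.15,0,0,0],[0,0,-0.07,0,0,0],[0,0,-0.027,0,0,0],[0,0,0,0,0,0]]]'
python3 -m crank '[[[0,0,0,0,0,0],[0,0,0,0,0,0],[0,0,0,0,0,0],[0,0,0,0,0,0],[0,0,0,0,0,0],[0,0,0,0,0,0]]]' 0 40
```

```text
clock: 9.95
position: [485.5, -261.1, -0.1]
ee_rot: [2.22, 2.222, 0.0]
wrist_force: [0.0, 0.0, 0.4]
grip_width: 1.002
finger_force: 0.0
clock: 10.7
position: [485.5, -261.7, 0.8]
ee_rot: [2.22, 2.22, -0.0]
wrist_force: [-5.0, 1.5, 18.8]
grip_width: 0.683
finger_force: 38.4
```

```bash
python3 -m crank '[[[0,0,0.03,0,0,0],[0,0,0.1,0,0,0],[0,0,0.18,0,0,0],[0,0,0.19,0,0,0],[0,0,0,0,0,0]]]'
python3 -m crank '[[[0.07,0.18,0,0,0,0],[0.07,0.18,0,0,0,0],[0.07,0.18,0,0,0,0],[0.07,0.18,0,0,0,0],[0.07,0.18,0,0,0,0],[0.07,0.18,0,0,0,0],[0.07,0.175,0,0,0,0],[0,0,0,0,0,0],[0,0,0,0,0,0]]]'
python3 w.py pics/w5.png washer,634,116,163,30
python3 - <<'E'
from h import *
c=cap("side"); cv2.imwrite("pics/s2.png",cv2.resize(c["pixels"][110:260,110:310],(800,600)))
E
```

```text
clock: 11.32
position: [486.6, -262.1, 153.6]
ee_rot: [2.216, 2.217, 0.002]
wrist_force: [0.5, -0.7, -3.6]
grip_width: 0.683
finger_force: 44.1
clock: 12.45
position: [631.3, 114.9, 148.2]
ee_rot: [-2.22, -2.222, 0.002]
wrist_force: [-0.0, -0.7, -1.8]
grip_width: 0.681
finger_force: 44.1
washer 632.6 122.1 r 42.8 z 162.1 10323
12.5 [631.4 114.2 148.4] [-2.222e+00 -2.221e+00  2.000e-03] [632. 187. 292.]
```

View pics/w5.png

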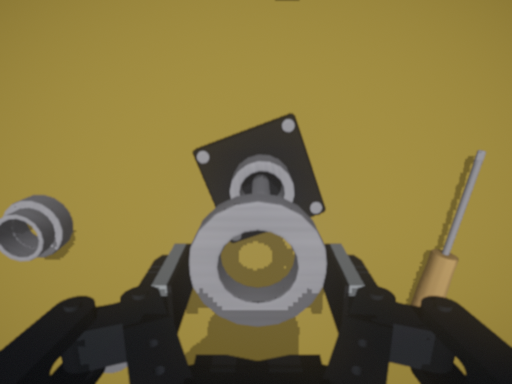

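The washer is level in the pads at (258,256), with the seated spacer and stud just behind it at (262,180). The circle fit picked up the fingers, so I use the grasp offset. Lowering.

```bash
python3 -m crank '[[[0.008,0,0,0,0,0],[0,0,0,0,0,0],[0,0,-0.12,0,0,0],[0,0,-0.11,0,0,0],[0,0,-0.08,0,0,0],[0,0,-0.035,0,0,0],[0,0,0,0,0,0],[0,0,-0.005,0,0,0],[0,0,0,0,0,0]]]'
```

```text
clock: 13.68
position: [634.6, 115.4, 44.8]
ee_rot: [2.221, 2.221, 0.001]
wrist_force: [0.1, -0.9, -2.7]
grip_width: 0.686
finger_force: 44.1
```

```bash
python3 -m crank '[[[0,0,-0.007,0,0,0],[0,0,0,0,0,0],[0,0,0,0,0,0]]]'
python3 -m crank '[[[0,0,0,0,0,0],[0,0,0,0,0,0],[0,0,0,0,0,0],[0,0,0,0,0,0],[0,0,0.1,0,0,0],[0,0,0.2,0,0,0],[0,0,0.15,0,0,0],[0,-0.15,0,0,0,0],[0,0,0,0,0,0]]]' 1
python3 w.py pics/w6.png washer,633.5,117,56,30 spacer,633.5,117,42,25
```

```text
clock: 14.05
position: [634.7, 115.4, 43.0]
ee_rot: [2.22, 2.221, 0.001]
wrist_force: [-3.4, -1.9, 10.6]
grip_width: 0.679
finger_force: 45.3
clock: 15.18
position: [634.6, 66.3, 177.1]
ee_rot: [2.225, 2.215, -0.002]
wrist_force: [-0.2, -0.1, 0.0]
grip_width: 0.998
finger_force: 0.0
washer 635.6 117.0 r 29.9 z 57.1 3276
spacer 635.6 116.4 r 17.1 z 42.6 137
15.225 [634.3  68.5 176.9] [ 2.224e+00  2.218e+00 -1.000e-03] [636. 139. 321.]
```

The washer is seated: top at 57.1, centre (635.6, 117). Next is the bushing.

```bash
python3 -m crank '[[[-0.166,0.005,0.03,0,0,0],[-0.166,0.005,0.03,0,0,0],[-0.166,0.005,0.03,0,0,0],[-0.166,0.005,0.03,0,0,0],[0,0,0,0,0,0],[0,0,0,0,0,0]]]'
python3 w.py pics/w7.png nose,435,75,38,21 step,435,75,20,27
```

```text
clock: 15.98
position: [435.4, 76.6, 213.2]
ee_rot: [2.22, 2.222, 0.001]
wrist_force: [0.4, -0.2, 0.5]
grip_width: 0.999
finger_force: 0.0
nose 436.6 75.9 r 21.0 z 38.6 553
step 436.6 75.9 r 26.9 z 20.7 729
16.025 [435.6  76.6 212.9] [-2.221e+00 -2.222e+00 -1.000e-03] [436. 149. 357.]
```

```bash
python3 -m crank '[[[0.003,-0.002,-0.1,0,0,0],[0,0,-0.2,0,0,0],[0,0,-0.2,0,0,0],[0,0,-0.12,0,0,0],[0,0,-0.06,0,0,0],[0,0,-0.025,0,0,0],[0,0,0,0,0,0]]]'
python3 -m crank '[[[0,0,0,0,0,0],[0,0,0,0,0,0],[0,0,0,0,0,0],[0,0,0,0,0,0],[0,0,0,0,0,0],[0,0,0,0,0,0]]]' 0 40
python3 -m crank '[[[0,0,0.03,0,0,0],[0,0,0.1,0,0,0],[0,0,0.18,0,0,0],[0,0,0.19,0,0,0],[0,0,0,0,0,0]]]'
```

```text
clock: 16.9
position: [436.5, 75.9, 1.9]
ee_rot: [2.221, 2.222, 0.001]
wrist_force: [-0.6, -0.4, 0.8]
grip_width: 0.997
finger_force: 0.0
clock: 17.65
position: [436.6, 75.6, 2.6]
ee_rot: [2.22, 2.22, 0.001]
wrist_force: [-4.6, -1.6, 21.7]
grip_width: 0.618
finger_force: 37.8
clock: 18.27
position: [437.7, 75.8, 155.2]
ee_rot: [2.218, 2.218, 0.006]
wrist_force: [-0.3, 0.6, -4.2]
grip_width: 0.618
finger_force: 43.2
```

```bash
python3 -m crank '[[[0.165,0.034,0,0,0,0],[0.165,0.034,0,0,0,0],[0.165,0.034,0,0,0,0],[0.165,0.034,0,0,0,0],[0,0,0,0,0,0],[0,0,0,0,0,0],[0,0,0,0,0,0]]]'
python3 - <<'E'
from h import *
c=cap("side"); cv2.imwrite("pics/s3.png",cv2.resize(c["pixels"][90:240,100:300],(800,600)))
E
```

```text
clock: 19.15
position: [633.1, 116.2, 151.4]
ee_rot: [2.221, 2.222, -0.001]
wrist_force: [-1.2, -0.1, -1.7]
grip_width: 0.617
finger_force: 43.3
```

View pics/s3.png

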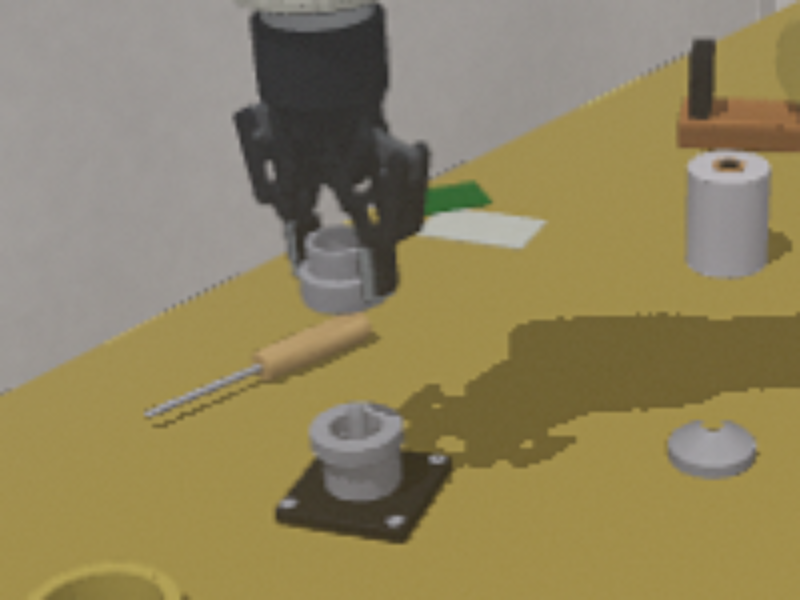

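The side view shows the bushing level in the pads at (340,270), nose up, above the flat washer-on-spacer stack at (358,450). Lowering.

```bash
python3 -m crank '[[[0.002,0.003,0,0,0,0],[0,0,-0.12,0,0,0],[0,0,-0.1,0,0,0],[0,0,-0.06,0,0,0],[0,0,-0.022,0,0,0],[0,0,0,0,0,0],[0,0,-0.005,0,0,0],[0,0,0,0,0,0],[0,0,0,0,0,0]]]'
```

```text
clock: 20.32
position: [634.7, 117.4, 59.7]
ee_rot: [2.221, 2.222, 0.0]
wrist_force: [0.1, 0.0, -3.0]
grip_width: 0.613
finger_force: 43.3
```

```bash
python3 -m crank '[[[0,0,-0.005,0,0,0],[0,0,0,0,0,0],[0,0,0,0,0,0]]]'
python3 -m crank '[[[0,0,0,0,0,0],[0,0,0,0,0,0],[0,0,0,0,0,0],[0,0,0,0,0,0],[0,0,0.1,0,0,0],[0,0,0.2,0,0,0],[0,0,0.15,0,0,0],[0,-0.15,0,0,0,0],[0,0,0,0,0,0]]]' 1
python3 w.py pics/w8.png nose,634,117,94,21 step,634,117,76,27 washer,634,117,56,30
python3 - <<'E'
from h import *
c=cap("side"); cv2.imwrite("pics/s4.png",cv2.resize(c["pixels"][140:240,120:253],(800,600)))
E
```

```text
clock: 20.7
position: [634.8, 117.5, 58.8]
ee_rot: [2.221, 2.221, 0.001]
wrist_force: [-5.1, -1.5, 11.5]
grip_width: 0.617
finger_force: 44.5
clock: 21.82
position: [635.0, 68.4, 193.0]
ee_rot: [2.225, 2.215, -0.002]
wrist_force: [-0.7, -0.9, -0.3]
grip_width: 1.001
finger_force: 0.0
nose 635.7 117.1 r 20.7 z 94.9 1002
step 635.8 117.3 r 26.8 z 76.9 1344
washer 635.7 116.8 r 29.8 z 56.6 379
21.875 [634.6  70.5 192.8] [ 2.224e+00  2.218e+00 -1.000e-03] [636. 141. 337.]
```

View pics/s4.png

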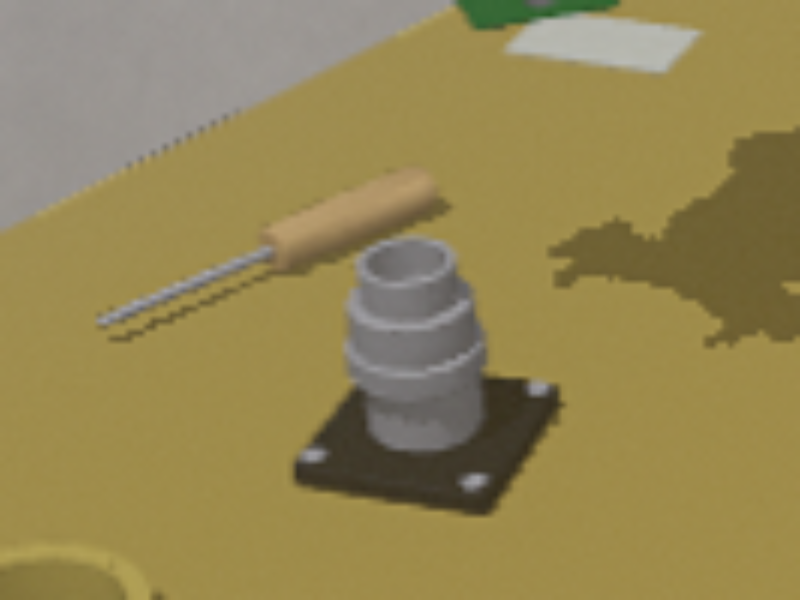

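The side view shows the full stack at (412,350): spacer, washer, bushing nose up, all flat. The tops measure 56.6, 76.9 and 94.9 mm against the expected 56, 76 and 94, and the gripper is clear. Handing in.

```bash
python3 -c "
from station import robot
print(robot.close_job())"
```

```text
the job is handed in; nothing more can be done
None
```

I handed the job in at about 22 s: spacer, washer and bushing (thick end down) stand flat on the post, all about 2 mm off the stud's axis, and the gripper is clear; the hand-in call gave no verdict.

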